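Stopper the solvent flask and rack the rinsed lens-mount plate

TASK

The lens-mount plate on the sloping draining stand has been rinsed. First close the amber solvent flask: set the white tapered stopper gently into its neck, fully home with the flask left standing; then take the plate off the stand and stand it upright on its short thin edge, same end down, centred lengthways in the empty slot of the black rack. Do not disturb the plate already in the rack, the white bottle with the red cap or the brass ring.

Things in the scene. Friction and masses are not known exactly. Their poses are not given: they have to be found in the camera images.
- stopper: White plastic tapered stopper, loose, standing on its narrow foot on the bench. Origin at the centre of the foot, z up along its axis. Plug 25 mm diameter at the foot growing to 31 mm at 32 mm up; then a flange 45 mm diameter from 32 to 38 mm; then a round grip 24 mm diameter from 38 to 68 mm (the top). 60 g or so.
- flask: Amber glass conical flask, loose, standing on the bench, 110 mm tall, body 86 mm diameter at the base, neck 42 mm outside diameter at the rim. Origin at the centre of its underside, z up. About 0.45 kg.
- flask_mouth (a point): Centre of the flask's neck opening, at rim height, 110 mm above its base; z up along the neck. The bore is 35 mm diameter at the rim, narrows to 28 mm at 37 mm depth where it ends. With the stopper home its flange rests on the rim and its foot is 32 mm below this point.
- plate: Aluminium lens-mount plate 110 x 64 x 10 mm, loose, 160 g, with a 32 mm bore, on the stand. Origin at the centre of its lower end face (64 x 10 mm); z along the 110 mm length to the upper end, y along the 64 mm, x through the 10 mm. It leans 25 degrees from vertical, top towards the robot; its upper 48 mm overhangs the stand, free on both faces. Bore centre 48 mm from the origin.
- stand: Fixed steel draining stand, base 85 x 84 mm and 6 mm thick, with a sloping ledge and two sloping rails (under the plate's side margins, 44 mm apart) that reach 62 mm up the plate. Origin on the bench; the plate's lower edge sits at x = +80 mm, 20 mm up, and leans towards -x. At yaw 0 x points away from the robot; base spans x 23 to 108 mm.
- rack: Fixed black plastic rack, base 150 (x) x 92 (y) mm and 10 mm thick, origin at the centre of its underside. It has two slots across it, 70 mm apart along x: the one at x = -35 mm is empty, the one at x = +35 mm holds another plate.
- free_slot (a point): Centre of the floor of the empty slot, 10 mm above the bench. x across the slot, y along it. The slot is 16 mm wide between two rails 8 mm thick, 80 mm long and 35 mm high above the slot floor, open at both ends.
- dry_plate: Identical plate standing upright in the rack's other slot, loose; leave it. Origin at the centre of its bottom edge face, z up; top 120 mm above the bench.
- wash_bottle: White plastic bottle with a red cap, 64 mm diameter, 130 mm tall, loose bystander; leave it. Origin at the centre of its underside.
- lens_ring: Brass ring 56 mm outside diameter, 12 mm high, lying on the bench, loose bystander; leave it. Origin at the centre of its underside.
Things that resemble listed ones, but are neither listed nor needed, are in the scene too. Several things look just like the flask: the one meant starts farthest to the robot's right. What is shaped like the plate but brown is not meant.

How it is judged:
On the way, in this order (a step that is already met when the one before it is completed fails the run):
1. the stopper sits fully home in the neck of the upright flask, let go (horizontal distance between stopper and flask_mouth below 0.006 m and z of stopper in the frame of flask_mouth below -0.028 m and angle between the z axis of stopper and the z axis of flask, either way round below 0.1 rad and angle between flask's own z axis and vertical below 0.1 rad and contact force between the fingers and stopper below 0.05 N), for 0.2 s.
2. the plate stands upright on its lower edge in the empty slot (x of plate in the frame of free_slot between -0.008 and 0.008 m and y of plate in the frame of free_slot between -0.015 and 0.015 m and z of plate in the frame of free_slot below 0.005 m and angle between plate's own z axis and vertical below 0.25 rad), for 0.2 s.
At the end, for the whole second after the job is handed in: Stopper foot 28 mm or more below the rim, within 6 mm and 0.1 rad of the neck; flask upright within 0.1 rad; plate in the empty slot, same edge down within 5 mm of the floor, within 8 mm across and 15 mm along the slot centre, within 0.25 rad of vertical; stopper, plate, flask at rest (all of step 2 and horizontal distance between stopper and flask_mouth below 0.006 m and z of stopper in the frame of flask_mouth below -0.028 m and angle between the z axis of stopper and the z axis of flask, either way round below 0.1 rad and angle between flask's own z axis and vertical below 0.1 rad and linear speed of each of stopper, plate, flask below 0.02 m/s); the robot touches nothing.
It fails at once if the flask is tipped by more than 0.35 rad (angle between flask's own z axis and vertical above 0.35 rad).
It fails at once if the stopper is pressed or struck against the flask with more than 45 N (contact force between stopper and flask above 45 N).
It fails at once if the plate already in the rack is moved by more than 20 mm (distance of dry_plate from where it was at the start of the episode above 0.02 m).
It fails at once if the white bottle is moved by more than 20 mm (distance of wash_bottle from where it was at the start of the episode above 0.02 m).
It fails at once if the brass ring is moved by more than 20 mm (distance of lens_ring from where it was at the start of the episode above 0.02 m).
It also fails if it takes over 64 s, if anything falls off the work surface, if the arm or the gripper's body presses on something with over 40 N, if the wrist force passes 120 N, or if a joint passes its speed limit or range.

ROBOT

A 7-joint arm with a two-finger parallel gripper is mounted at the origin on the work surface. World frame = base frame: x ahead of the robot, y to its left, z up, the work surface at z = 0. Lengths are in m, angles in rad, forces in N, time in s.
With the tool pointing down it reaches from about 0.425 to 0.925 m from the base axis. Payload 6.8 kg.
Tool frame: the origin (TCP) lies on the centre line of the jaws, within the pads' length; the fingertips stand r.tip_reach ahead of it and the grasp point (between the pads) lies 6 mm ahead of it (r.tip_reach is the distance from the TCP to the fingertips, in m); z points along the fingers, y is the line along which they close (so a half turn about z gives the same grasp; the last joint's range is limited). The gripper opens to 88 mm and grips with 3 to 60 N. Pads are 20 mm wide; open, the fingers measure 115 mm over their backs; the gripper's body (75 mm by 178 mm) begins 61 mm behind the grasp point.
Start: joints at [1.226, 0.477, 0.022, 1.555, -0.011, 1.109, -0.083], TCP at [0.158, -0.656, 0.248] pointing down, gripper open.
Joint ranges: [-2.96, 2.96], [-0.34, 2.1], [-1.41, 1.46], [0.24, 2.44], [-1.37, 4.51], [0.17, 1.92], [-2.96, 2.96]. Speed limits (rad/s): [2.39, 2.39, 3.14, 3.14, 3.14, 3.14, 3.14].

INTERFACE

Orientations are given as [roll, pitch, yaw] about the fixed x, y, z axes, in that order (R = Rz(yaw) Ry(pitch) Rx(roll)).
In Python, from bench import r, imaging gives the robot as it stands.
- The arm moves only by the tool send_rows, never from a script. Its argument "steps" is a list of rows, each a list of 7 numbers: the shift along the world's x, y, z in m, then the turn, a rotation vector about the world's x, y, z in rad, then the opening, from -1 (shut) to 1 (fully open). In form: [[x, y, z, wx, wy, wz, fingers], ...]. A call has 1 to 12 rows; each row is the pose to reach, as a shift and turn from the pose commanded when the call began; what a row does not reach only later rows make up. A row lasts 1/8 s, in which the tool goes at most 62.5 mm and 10.7 degrees, less where a joint would pass 70% of its speed; a pose out of reach is approached as far as the arm can. A call with a gripper value outside its range is refused whole. The fingers move at their own pace and stop on an object; "squeeze" is the grip in N (left out, the last holds). Time passes only in rows, so rows that repeat a pose let the fingers close. It gives the time, the measured TCP pose, the force, the opening and the grip force at its end, in the units of the state.
- r.observe(): the state, without advancing time (a new reading comes with each control period).
- imaging.read_camera(name): name is "scene" or "top" or "wrist"; returns (picture, depth): 400x640x3 uint8, blue, green, red; 400x640 float32, m along the optical axis (not along the pixel's ray), 0 where there is no reading.
- imaging.camera_info(name): a dict with "fx", "fy", "cx", "cy" (pixels), "distortion" ([k1, k2, p1, p2, k3] as OpenCV has them; the pictures are not rectified), "R" (3x3) and "t" (3): a world point X has camera coordinates R X + t. Camera axes: x right, y down, z forward; pixel columns grow to the right and rows downward; lengths in m; the calibration is good to about 2 mm. A picture is of the moment at which its call begins: read the wrist's pose just before it. camera_info takes no time and is no camera call; for the wrist camera it gives the pose at the moment of the call.
- r.hand_in(): hands the job in; it is judged then, once.
The state is a dict: "time_s": time; "joint_pos": joint angles; "joint_velocities": joint speeds; "effort": joint torques, N m; "tcp_pos": TCP position; "tcp_rot": TCP orientation; "ft_force": force on the tool from outside, world axes, zero at the start; "moment": the same for the moment, N m; "grip_width": opening from 0.0 (shut) to 1.0 (fully open); "finger_force": force on a finger pad.
Only numpy, scipy, OpenCV 4.12 (cv2) and the standard library are available. Lean on these libraries where they do the work, as an engineer would, in place of code of your own. Each camera call takes 0.05 s, during which the arm holds its last target. There are 200 camera calls.

## Working session

There is one attempt and no reset: what is moved stays moved. The work goes in short steps, Python scripts to look and compute and a tool call to move; the robot and the scene stay as the last step left them, time stands still between calls to the robot, and variables do not carry over. Pictures are saved under pics/ and viewed, at most 10 in all, crops included, and the job is handed in when it is done.

Besides the shell and the picture viewer there is one more tool, called after "Call:" as name(argument=value, ...), one argument or row to a line, values as JSON. send_rows: Moves the arm, as the interface text tells. Its arguments: {"type":"object","properties":{"steps":{"type":"array","items":{"type":"array","items":{"type":"number"}}},"squeeze":{"type":"number"}},"required":["steps"]}

```bash
mkdir -p pics; ls; cat > h.py <<'E'
import numpy as np, cv2, pickle
from bench import r, imaging
def grab(n):
    i=imaging.camera_info(n); p,d=imaging.read_camera(n)
    pickle.dump((p,d,i),open(f'pics/{n}.pkl','wb')); return p,d,i
def load(n): return pickle.load(open(f'pics/{n}.pkl','rb'))
def ray(i,u,v):
    K=np.array([[i['fx'],0,i['cx']],[0,i['fy'],i['cy']],[0,0,1]])
    q=cv2.undistortPoints(np.array([[[u,v]]],float),K,np.array(i['distortion']))[0,0]
    R=np.array(i['R']);t=np.array(i['t']); return -R.T@t, R.T@np.array([q[0],q[1],1])
def plane(i,u,v,z):
    c,d=ray(i,u,v); return c+d*(z-c[2])/d[2]
def cloud(p,d,i):
    K=np.array([[i['fx'],0,i['cx']],[0,i['fy'],i['cy']],[0,0,1]])
    H,W=d.shape; uv=np.stack(np.meshgrid(np.arange(W),np.arange(H)),-1).reshape(-1,1,2).astype(float)
    q=cv2.undistortPoints(uv,K,np.array(i['distortion'])).reshape(H,W,2)
    P=np.dstack([q[...,0]*d,q[...,1]*d,d]); R=np.array(i['R']);t=np.array(i['t'])
    X=(P-t)@R; X[d<=0]=np.nan; return X
E
python3 - <<'E'
from h import *
for n in ('scene','top','wrist'):
    p,d,i=grab(n); cv2.imwrite(f'pics/{n}0.png',p); print(n,np.round(-np.array(i['R']).T@i['t'],3),np.round(np.array(i['R'])[2],2))
print(r.tip_reach, r.observe())
E
```

```text
pics
scene [ 1.267 -0.524  0.624] [-0.65  0.54 -0.54]
top [ 0.42  -0.003  1.255] [ 0.16 -0.   -0.99]
wrist [ 0.228 -0.639  0.384] [-0.26 -0.06 -0.97]
0.025 {'time_s': 0.15, 'joint_pos': array([ 1.22591509,  0.47760119,  0.02235225,  1.55615748, -0.01150642,
        1.10927407, -0.08310588]), 'joint_velocities': array([ 0.00030142, -0.00041482,  0.00074938, -0.00128762,  0.0016786 ,
        0.0003284 , -0.0011979 ]), 'effort': array([ 2.31933111e-03, -5.83290553e+01,  1.53659910e+00, -2.72875875e+01,
       -5.42596495e-02,  1.44939817e-02,  1.00967745e-04]), 'tcp_pos': array([ 0.15824327, -0.65578352,  0.24693943]), 'tcp_rot': array([-3.14028356e+00,  8.67171076e-05,  2.36786072e-01]), 'ft_force': array([-0.5610063 , -0.18707016,  0.29501376]), 'moment': array([-0.01615941,  0.02631799, -0.0053422 ]), 'finger_force': 0.0, 'grip_width': 0.9972062702501384}
```

View pics/top0.png

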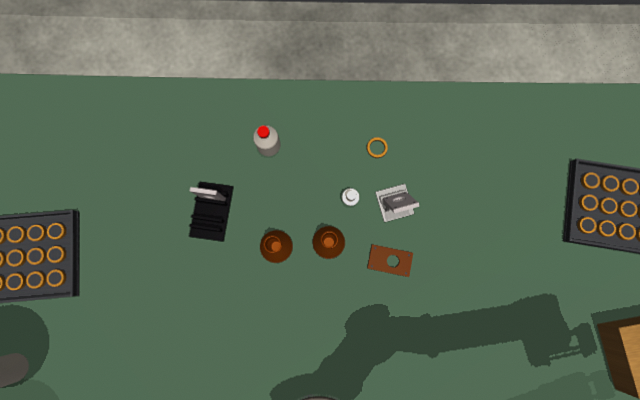

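View pics/scene0.png

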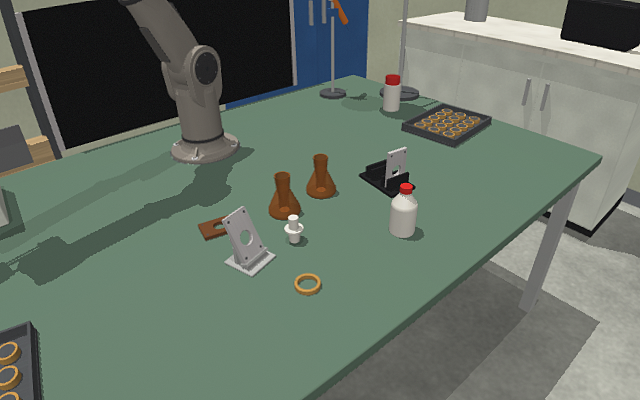

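The top view shows the white stopper at (350,197), the stand with the plate at (397,203), and the rack at (210,211) with its dry plate at the far end. The brown decoy plate is at (390,261), the bottle at (266,138) and the ring at (377,147).

Flask candidates are (276,246) and (328,241). The robot's right is image right (−y), so (328,241) is the one meant. I'll confirm it in an enlarged crop while I measure.

```bash
python3 - <<'E'
from h import *
p,d,i=load('top'); X=cloud(p,d,i)
hsv=cv2.cvtColor(p,cv2.COLOR_BGR2HSV)
crop=p[170:285,180:430]; cv2.imwrite('pics/crop1.png',cv2.resize(crop,None,fx=3.2,fy=3.2,interpolation=cv2.INTER_CUBIC))
Z=X[...,2]
print('bench z',np.nanmedian(Z[280:300,200:400]))
m=((Z>0.006)).astype(np.uint8); m[:115]=0;m[290:]=0;m[:,:180]=0;m[:,440:]=0
n,l,s,c=cv2.connectedComponentsWithStats(m)
for k in range(1,n):
    if s[k,4]<40: continue
    q=X[l==k]; zt=np.percentile(q[:,2],98); t=q[q[:,2]>zt-0.008]
    print(c[k].round(),s[k,4],'ztop',zt.round(3),'top mean',t.mean(0).round(4),'all mid',((q.min(0)+q.max(0))/2).round(4),'lo',q.min(0).round(3),'hi',q.max(0).round(3))
E
```

```text
bench z 0.001012208192304148
[267. 140.] 634 ztop 0.133 top mean [0.761  0.1462 0.1306] all mid [0.7714 0.1481 0.0708] lo [0.729 0.115 0.006] hi [0.814 0.182 0.135]
[377. 147.] 162 ztop 0.018 top mean [ 0.7566 -0.1466  0.0136] all mid [ 0.7573 -0.1477  0.0129] lo [ 0.73  -0.175  0.006] hi [ 0.785 -0.121  0.02 ]
[210. 211.] 1996 ztop 0.121 top mean [0.6119 0.288  0.1203] all mid [0.5772 0.293  0.0659] lo [0.499 0.238 0.006] hi [0.656 0.349 0.126]
[396. 203.] 891 ztop 0.123 top mean [ 0.5795 -0.204   0.1204] all mid [ 0.608  -0.1942  0.0661] lo [ 0.558 -0.243  0.006] hi [ 0.658 -0.145  0.126]
[350. 197.] 229 ztop 0.072 top mean [ 0.616  -0.0745  0.0688] all mid [ 0.616  -0.0739  0.0527] lo [ 0.594 -0.095  0.032] hi [ 0.638 -0.053  0.073]
[329. 242.] 839 ztop 0.112 top mean [ 0.5005 -0.0192  0.1099] all mid [ 0.4997 -0.0209  0.0609] lo [ 0.458 -0.063  0.006] hi [0.542 0.021 0.115]
[276. 246.] 851 ztop 0.112 top mean [0.4871 0.1187 0.1099] all mid [0.4876 0.1176 0.0611] lo [0.446 0.076 0.006] hi [0.53  0.16  0.116]
[390. 260.] 906 ztop 0.016 top mean [ 0.454  -0.1796  0.0117] all mid [ 0.4541 -0.1797  0.0125] lo [ 0.414 -0.239  0.006] hi [ 0.494 -0.121  0.019]
```

View pics/crop1.png

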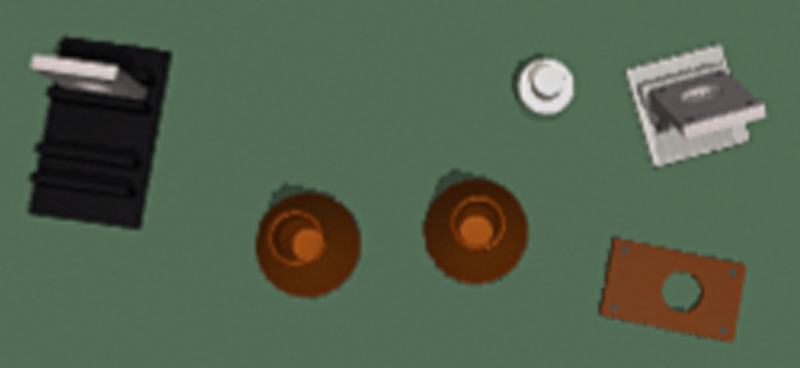

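The rightmost flask, at crop (476,222), is the one meant: (0.500,−0.020), while the other is at y = 0.118. Next I move above the stopper.

Call:
send_rows(
  steps=[
    [0.029,0.036,0.003,0,0,0.083,1],
    [0.057,0.073,0.006,0,0,0.166,1],
    [0.086,0.109,0.009,0,0,0.25,1],
    [0.115,0.145,0.012,0,0,0.333,1],
    [0.143,0.182,0.015,0,0,0.416,1],
    [0.172,0.218,0.018,0,0,0.5,1],
    [0.2,0.254,0.021,0,0,0.583,1],
    [0.229,0.29,0.024,0,0,0.666,1],
    [0.258,0.327,0.027,0,0,0.75,1],
    [0.286,0.363,0.03,0,0,0.833,1],
    [0.315,0.4,0.033,0,0,0.916,1],
    [0.344,0.436,0.036,0,0,1.0,1],
  ],
)

```text
time_s: 1.65
tcp_pos: [0.5029, -0.2189, 0.2837]
tcp_rot: [-3.141, 0.0, 1.239]
ft_force: [-0.3, -0.3, 1.3]
grip_width: 0.996
finger_force: 0.0
```

Call:
send_rows(
  steps=[
    [0.029,0.036,0.003,0,0,0.083,1],
    [0.057,0.073,0.006,0,0,0.166,1],
    [0.086,0.109,0.009,0,0,0.25,1],
    [0.114,0.145,0.012,0,0,0.333,1],
    [0.114,0.145,0.012,0,0,0.333,1],
    [0.114,0.145,0.012,0,0,0.333,1],
  ],
)

```text
time_s: 2.4
tcp_pos: [0.6159, -0.076, 0.2951]
tcp_rot: [-3.14, 0.001, 1.569]
ft_force: [-0.5, -0.7, -0.2]
grip_width: 0.994
finger_force: 0.0
```

```bash
python3 - <<'E'
from h import *
p,d,i=grab('wrist'); cv2.imwrite('pics/wrist1.png',p); s=r.observe(); print(s['tcp_pos'],s['tcp_rot'],s['joint_pos'].round(2),s['ft_force'])
X=cloud(p,d,i);Z=X[...,2]
print('bench',np.nanmedian(Z[Z<0.01]))
m=(Z>0.006).astype(np.uint8)
n,l,st,c=cv2.connectedComponentsWithStats(m)
for k in range(1,n):
    if st[k,4]<150: continue
    q=X[l==k]; zt=np.percentile(q[:,2],98); t=q[abs(q[:,2]-zt)<0.005]
    print(c[k].round(),st[k,4],'zt',zt.round(4),'top mid',((t.min(0)+t.max(0))/2).round(4),t.mean(0).round(4),'lo',q.min(0).round(3),'hi',q.max(0).round(3))
    np.save(f'pics/k{k}.npy',q)
E
```

```text
[ 0.61568109 -0.07668035  0.29522278] [-3.14048841e+00  8.61980357e-04  1.56755382e+00] [ 0.41  0.4  -0.52  1.61  0.21  1.19 -0.15] [-0.63752188 -0.12605924  0.15079983]
bench 0.0003186066128693315
[214.  22.] 3137 zt 0.1098 top mid [0.4895 0.0997 0.1087] [0.4901 0.0995 0.1095] lo [0.447 0.075 0.006] hi [0.531 0.131 0.112]
[442.   6.] 599 zt 0.0611 top mid [0.7631 0.116  0.0606] [0.7624 0.1158 0.0596] lo [0.736 0.114 0.006] hi [0.782 0.133 0.065]
[227. 129.] 4050 zt 0.1109 top mid [ 0.5015 -0.0192  0.1095] [ 0.5008 -0.019   0.1098] lo [ 0.465 -0.062  0.006] hi [0.544 0.023 0.113]
[321. 173.] 976 zt 0.0695 top mid [ 0.6179 -0.0739  0.0674] [ 0.618  -0.0737  0.0683] lo [ 0.596 -0.095  0.033] hi [ 0.64  -0.052  0.07 ]
[318. 325.] 76544 zt 0.3884 top mid [ 0.6164 -0.0501  0.3874] [ 0.6161 -0.0529  0.3863] lo [ 0.414 -0.23   0.006] hi [ 0.787 -0.042  0.391]
```

View pics/wrist1.png

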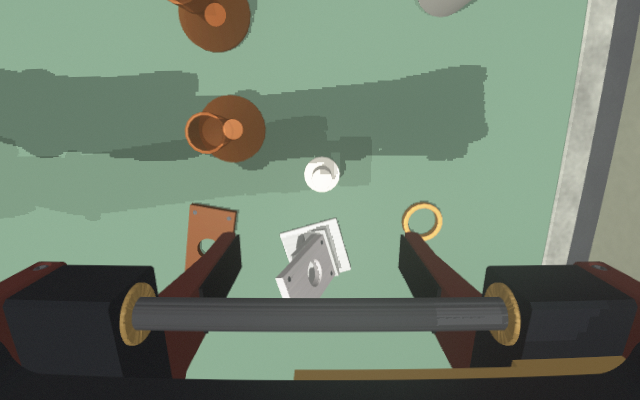

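The wrist view shows the stopper at (321,173), the target flask at (227,129) and the plate on its stand at (310,270), with free space around the stopper grip. The two views agree within 2 mm, so I descend to grip it.

Call:
send_rows(
  steps=[
    [0.001,0.003,-0.05,0,0,0,1],
    [0.001,0.003,-0.1,0,0,0,1],
    [0.001,0.003,-0.145,0,0,0,1],
    [0.001,0.003,-0.18,0,0,0,1],
    [0.001,0.003,-0.205,0,0,0,1],
    [0.001,0.003,-0.22,0,0,0,1],
    [0.001,0.003,-0.227,0,0,0,1],
    [0.001,0.003,-0.227,0,0,0,1],
    [0.001,0.003,-0.227,0,0,0,1],
  ],
)

```text
time_s: 3.58
tcp_pos: [0.6181, -0.0723, 0.0697]
tcp_rot: [3.14, 0.0, 1.57]
ft_force: [-0.4, -0.4, 0.2]
grip_width: 1.006
finger_force: 0.0
```

Call:
send_rows(
  steps=[
    [0,0,0,0,0,0,-0.2],
    [0,0,0,0,0,0,-0.6],
    [0,0,0,0,0,0,-1],
    [0,0,0,0,0,0,-1],
    [0,0,0,0,0,0,-1],
    [0,0,0,0,0,0,-1],
    [0,0,0,0,0,0,-1],
    [0,0,0,0,0,0,-1],
    [0,0,0,0,0,0,-1],
    [0,0,0,0,0,0,-1],
  ],
  squeeze=12,
)

```text
time_s: 4.82
tcp_pos: [0.6173, -0.0722, 0.0686]
tcp_rot: [3.142, 0.0, 1.57]
ft_force: [0.1, 0.9, -0.3]
grip_width: 0.262
finger_force: 12.0
```

Call:
send_rows(
  steps=[
    [0,0,0.02,0,0,0,-1],
    [0,0,0.06,0,0,0,-1],
    [0,0,0.1,0,0,0,-1],
    [0,0,0.135,0,0,0,-1],
    [-0.02,0.01,0.145,0,0,0,-1],
    [-0.05,0.023,0.145,0,0,0,-1],
    [-0.08,0.037,0.145,0,0,0,-1],
    [-0.105,0.049,0.145,0,0,0,-1],
    [-0.116,0.054,0.145,0,0,0,-1],
    [-0.116,0.054,0.145,0,0,0,-1],
    [-0.116,0.054,0.145,0,0,0,-1],
  ],
)

```text
time_s: 6.2
tcp_pos: [0.5024, -0.0187, 0.2141]
tcp_rot: [3.14, -0.0, 1.569]
ft_force: [0.3, 0.4, 0.5]
grip_width: 0.265
finger_force: 12.0
```

```bash
python3 - <<'E'
from h import *
p,d,i=grab('wrist'); cv2.imwrite('pics/wrist2.png',p); s=r.observe(); print(s['tcp_pos'],s['tcp_rot'],s['grip_width'],s['finger_force'])
X=cloud(p,d,i);Z=X[...,2]
hsv=cv2.cvtColor(p,cv2.COLOR_BGR2HSV)
w=(hsv[...,1]<50)&(hsv[...,2]>120)&(abs(X[...,0]-.5)<.04)&(abs(X[...,1]+.02)<.04)
fl=w&(Z>.155)&(Z<.19); q=X[fl]; print('flange',len(q),q.min(0),q.max(0))
def fit(q):
    A=np.c_[2*q[:,:2],np.ones(len(q))]; s=np.linalg.lstsq(A,(q[:,:2]**2).sum(1),rcond=None)[0]; return s[:2],np.sqrt(s[2]+s[0]**2+s[1]**2)
rim=(Z>.1)&(Z<.115)&(hsv[...,0]<25)&(hsv[...,1]>100)&(abs(X[...,0]-.5)<.03)&(abs(X[...,1]+.02)<.03); q=X[rim]; print('rim',len(q),q.min(0),q.max(0),fit(q))
# rim points from the earlier scene view
p,d,i=load('scene');X=cloud(p,d,i);Z=X[...,2]; q=X[(Z>.104)&(Z<.12)&(abs(X[...,0]-.5)<.03)&(abs(X[...,1]+.02)<.03)]; print('scene rim',len(q),q.min(0),q.max(0),fit(q))
E
```

```text
[ 0.50232679 -0.01867918  0.21387368] [ 3.14083928e+00 -2.25939834e-04  1.56881350e+00] 0.26138303521509026 11.981111615896225
flange 1333 [ 0.48295761 -0.01899256  0.17889993] [0.52223685 0.00165341 0.18998014]
rim 487 [ 0.48058131 -0.02631146  0.10007189] [0.52137063 0.00161812 0.1123469 ] (array([ 0.50097059, -0.01786388]), np.float64(0.018381567409660765))
scene rim 84 [ 0.47895628 -0.04086056  0.10405916] [5.22376299e-01 2.24526551e-04 1.11014104e-01] (array([ 0.50142031, -0.02074039]), np.float64(0.01913488937486654))
```

View pics/wrist2.png

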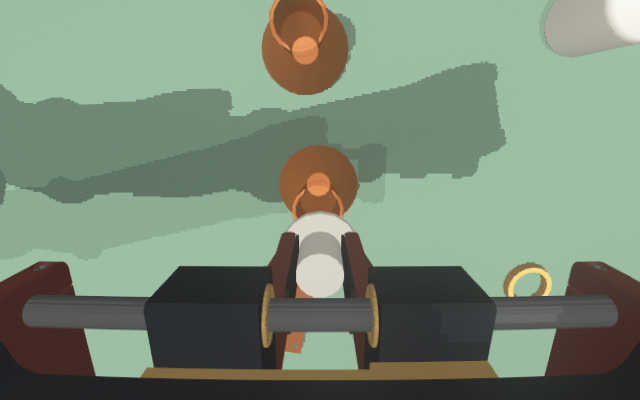

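The stopper is held at (320,255), just above the target rim at (318,205). It needs shifts of −1.5 mm in x and +1 mm in y, then a gentle descent.

Call:
send_rows(
  steps=[
    [-0.0015,0.001,0,0,0,0,-1],
    [-0.0015,0.001,-0.012,0,0,0,-1],
    [-0.0015,0.001,-0.024,0,0,0,-1],
    [-0.0015,0.001,-0.034,0,0,0,-1],
    [-0.0015,0.001,-0.042,0,0,0,-1],
    [-0.0015,0.001,-0.049,0,0,0,-1],
    [-0.0015,0.001,-0.055,0,0,0,-1],
    [-0.0015,0.001,-0.059,0,0,0,-1],
    [-0.0015,0.001,-0.062,0,0,0,-1],
    [-0.0015,0.001,-0.062,0,0,0,-1],
  ],
)

```text
time_s: 7.5
tcp_pos: [0.4998, -0.0172, 0.1516]
tcp_rot: [-3.142, -0.0, 1.57]
ft_force: [0.5, 0.9, -0.8]
grip_width: 0.264
finger_force: 12.0
```

Call:
send_rows(
  steps=[
    [0,0,-0.002,0,0,0,-1],
    [0,0,-0.0035,0,0,0,-1],
    [0,0,-0.0045,0,0,0,-1],
    [0,0,-0.0045,0,0,0,-1],
  ],
)

```text
time_s: 8.0
tcp_pos: [0.4998, -0.0172, 0.1471]
tcp_rot: [-3.142, -0.0, 1.57]
ft_force: [0.6, -0.1, -1.0]
grip_width: 0.261
finger_force: 12.0
```

Call:
send_rows(
  steps=[
    [0,0,-0.0007,0,0,0,-1],
    [0,0,-0.0012,0,0,0,-1],
    [0,0,-0.0012,0,0,0,-1],
  ],
)

```text
time_s: 8.38
tcp_pos: [0.5001, -0.0171, 0.1466]
tcp_rot: [3.141, 0.0, 1.57]
ft_force: [-2.0, -0.7, 6.5]
grip_width: 0.263
finger_force: 12.0
```

Contact at 6.5 N and at the expected height, so it is home. I release, rise, and look.

Call:
send_rows(
  steps=[
    [0,0,0,0,0,0,-0.35],
    [0,0,0,0,0,0,-0.2],
    [0,0,0,0,0,0,0.2],
    [0,0,0,0,0,0,0.2],
    [0,0,0,0,0,0,0.2],
    [0,0,0.01,0,0,0,0.2],
    [0,0,0.04,0,0,0,0.2],
    [0,0,0.09,0,0,0,0.2],
    [0,-0.02,0.14,0,0,0,0.2],
    [0,-0.03,0.17,0,0,0,0.2],
    [0,-0.03,0.17,0,0,0,0.2],
  ],
)

```text
time_s: 9.75
tcp_pos: [0.5012, -0.0478, 0.319]
tcp_rot: [3.136, 0.001, 1.568]
ft_force: [0.1, 0.3, 0.1]
grip_width: 0.601
finger_force: 0.0
```

```bash
python3 - <<'E'
from h import *
from scipy.spatial.transform import Rotation as Ro
p,d,i=grab('wrist'); X=cloud(p,d,i);Z=X[...,2]
hsv=cv2.cvtColor(p,cv2.COLOR_BGR2HSV)
w=(hsv[...,1]<70)&(hsv[...,2]>100)&(abs(X[...,0]-.5)<.04)&(abs(X[...,1]+.02)<.04)
for a,b in((.108,.122),(.14,.155)):
    q=X[w&(Z>a)&(Z<b)]; print(len(q),q.min(0).round(4),q.max(0).round(4),np.median(q,0).round(4)); A=np.c_[q[:,:2],np.ones(len(q))]; print(' slope',np.linalg.lstsq(A,q[:,2],rcond=None)[0].round(3))
# plate from scene & top clouds
for n in('top','scene'):
    p,d,i=grab(n);X=cloud(p,d,i)
    m=(X[...,2]>.02)&(X[...,0]>.53)&(X[...,0]<.68)&(X[...,1]<-.13)&(X[...,1]>-.26)
    q=X[m]; 
    # RANSAC plane
    rng=np.random.default_rng(0);best=None
    for _ in range(500):
        a=q[rng.choice(len(q),3,False)];nn=np.cross(a[1]-a[0],a[2]-a[0]); 
        if np.linalg.norm(nn)<1e-6: continue
        nn/=np.linalg.norm(nn); e=abs((q-a[0])@nn)<.0015
        if best is None or e.sum()>best.sum(): best=e
    P=q[best];c=P.mean(0);nn=np.linalg.svd(P-c)[2][2]; nn*=np.sign(nn[2])
    print(n,len(q),best.sum(),'n',nn.round(3),'elev',np.degrees(np.arcsin(nn[2])).round(1),'yaw',np.degrees(np.arctan2(nn[1],nn[0])).round(1))
    y=np.array([-nn[1],nn[0],0]);y/=np.linalg.norm(y); z=np.cross(y,nn); z*=np.sign(z[2])
    s=P@y;t=P@z; print(' y',np.percentile(s,[0,1,99,100]).round(4),' z',np.percentile(t,[0,1,99,100]).round(4),'n.c',(c@nn).round(4),'yv',y.round(3),'zv',z.round(3))
    top=q[q[:,2]>.116];print(' high',top.min(0).round(3),top.max(0).round(3))
    # rack
    m=(X[...,2]>.1)&(X[...,1]>.22)&(X[...,0]>.5)&(X[...,0]<.68)&(X[...,1]<.37);q=X[m]; print('dry',q.mean(0).round(4),cv2.minAreaRect((q[:,:2]*1000).astype(np.float32)))
    m=(X[...,2]>.038)&(X[...,2]<.056)&(X[...,1]>.22)&(X[...,0]>.49)&(X[...,0]<.58)&(X[...,1]<.37);q=X[m];print('rails',len(q),q.mean(0).round(4),cv2.minAreaRect((q[:,:2]*1000).astype(np.float32)))
E
```

```text
837 [ 0.4782 -0.041   0.111 ] [0.5223 0.0019 0.1215] [ 0.4998 -0.015   0.1167]
 slope [-0.     0.007  0.117]
457 [ 0.489  -0.0306  0.14  ] [ 0.5116 -0.0082  0.149 ] [ 0.4999 -0.0193  0.1465]
 slope [-0.009 -0.015  0.151]
top 385 249 n [0.867 0.256 0.427] elev 25.3 yaw 16.5
 y [-0.3941 -0.392  -0.3362 -0.3335]  z [-0.2156 -0.2148 -0.1015 -0.0977] n.c 0.5049 yv [-0.283  0.959  0.   ] zv [-0.409 -0.121  0.904]
 high [ 0.568 -0.235  0.116] [ 0.593 -0.178  0.128]
dry [0.6112 0.2873 0.1186] ((612.1985473632812, 288.44854736328125), (66.05859375, 10.608742713928223), 82.34093475341797)
rails 203 [0.5428 0.2973 0.0452] ((543.447509765625, 298.17242431640625), (82.34852600097656, 32.21327590942383), 82.86990356445312)
scene 1365 818 n [0.869 0.257 0.423] elev 25.0 yaw 16.5
 y [-0.3953 -0.3934 -0.3282 -0.3277]  z [-0.2139 -0.2134 -0.1029 -0.102 ] n.c 0.5067 yv [-0.284  0.959  0.   ] zv [-0.405 -0.12   0.906]
 high [ 0.569 -0.237  0.116] [ 0.595 -0.173  0.122]
dry [0.6164 0.2853 0.1123] ((615.2039184570312, 287.86590576171875), (68.20521545410156, 14.712797164916992), 81.50189208984375)
rails 117 [0.5434 0.2896 0.0424] ((544.7211303710938, 295.8475341796875), (79.13787841796875, 36.209896087646484), 84.4120864868164)
```

The stopper is home: its flange top is at 0.117 m, level, within 1 mm of the mouth. The plate pose agrees in both views (25° lean, yaw 16.5°), and three cues put the slot near (0.543,0.298). Now I work out the grasp pose.

```bash
cat > g.py <<'E'
from h import *
from scipy.spatial.transform import Rotation as Ro
n=np.array([.868,.2565,.425]);n/=np.linalg.norm(n)
yv=np.array([-n[1],n[0],0]);yv/=np.linalg.norm(yv);zv=np.cross(n,yv)
o=yv*-.3615+zv*-.2133+n*.5012
def tcp(s): return o+zv*(s+.006)
E
python3 - <<'E'
from g import *
s=r.observe(); R0=Ro.from_euler('xyz',s['tcp_rot']); Rt=Ro.from_matrix(np.c_[yv,n,-zv])
print('det',np.linalg.det(Rt.as_matrix()),o.round(4),zv.round(3))
print('rot',(Rt*R0.inv()).as_rotvec().round(3),'now',s['tcp_pos'].round(4),s['joint_pos'].round(2))
for a in(.17,.09):print(a,tcp(a).round(4),(tcp(a)-s['tcp_pos']).round(4))
E
```

```text
det 0.9999999999999998 [ 0.6245 -0.1924  0.02  ] [-0.408 -0.12   0.905]
rot [ 0.063 -0.437  0.283] now [ 0.4992 -0.0468  0.3152] [ 0.48  0.17 -0.57  1.85  0.1   1.15 -0.13]
0.17 [ 0.5527 -0.2136  0.1793] [ 0.0535 -0.1668 -0.1359]
0.09 [ 0.5853 -0.204   0.1068] [ 0.0862 -0.1572 -0.2083]
```

Call:
send_rows(
  steps=[
    [0.006,-0.02,0,0.007,-0.05,0.03,0.2],
    [0.012,-0.05,0,0.014,-0.1,0.06,0.2],
    [0.02,-0.08,0,0.021,-0.15,0.1,0.2],
    [0.028,-0.11,0,0.03,-0.2,0.13,0.2],
    [0.036,-0.135,-0.01,0.04,-0.26,0.17,0.2],
    [0.044,-0.155,-0.03,0.047,-0.32,0.21,0.2],
    [0.05,-0.165,-0.06,0.055,-0.38,0.25,0.2],
    [0.0535,-0.167,-0.09,0.063,-0.437,0.283,0.2],
    [0.0535,-0.167,-0.12,0.063,-0.437,0.283,0.2],
    [0.0535,-0.167,-0.136,0.063,-0.437,0.283,0.2],
    [0.0535,-0.167,-0.136,0.063,-0.437,0.283,0.2],
    [0.0535,-0.167,-0.136,0.063,-0.437,0.283,0.2],
  ],
)

```text
time_s: 11.4
tcp_pos: [0.5542, -0.2139, 0.1809]
tcp_rot: [2.7, 0.001, 1.858]
ft_force: [0.1, 1.0, 0.6]
grip_width: 0.596
finger_force: 0.0
```

```bash
python3 - <<'E'
from g import *
p,d,i=grab('wrist'); cv2.imwrite('pics/wrist3.png',p); s=r.observe(); R0=Ro.from_euler('xyz',s['tcp_rot']); Rt=Ro.from_matrix(np.c_[yv,n,-zv])
print('rot',(Rt*R0.inv()).as_rotvec().round(3),'now',s['tcp_pos'].round(4),s['joint_pos'].round(2),(tcp(.17)-s['tcp_pos']).round(4),(tcp(.09)-s['tcp_pos']).round(4))
X=cloud(p,d,i);D=X-o; a=D@n;b=D@yv;c=D@zv
m=(abs(a)<.012)&(c>.06)&(c<.118)&(abs(b)<.045); print(m.sum()); 
for v in(a,b,c):print(np.percentile(v[m],[1,5,50,95,99]).round(4))
t=m&(c>.106); print('end a',np.percentile(a[t],[2,50,98]).round(4),'b',np.percentile(b[t],[1,99]).round(4))
E
```

```text
rot [0.    0.003 0.   ] now [ 0.5543 -0.2141  0.1812] [ 0.87  0.36 -0.55  2.04 -0.19  0.45  0.82] [-0.0016  0.0005 -0.0019] [ 0.0311  0.0101 -0.0744]
1688
[-0.0116 -0.0092 -0.0001  0.0052  0.0053]
[-0.0303 -0.0276  0.0066  0.0329  0.0332]
[0.061  0.0621 0.1101 0.1113 0.1117]
end a [-0.0043  0.0005  0.0053] b [-0.0306  0.0329]
```

View pics/wrist3.png

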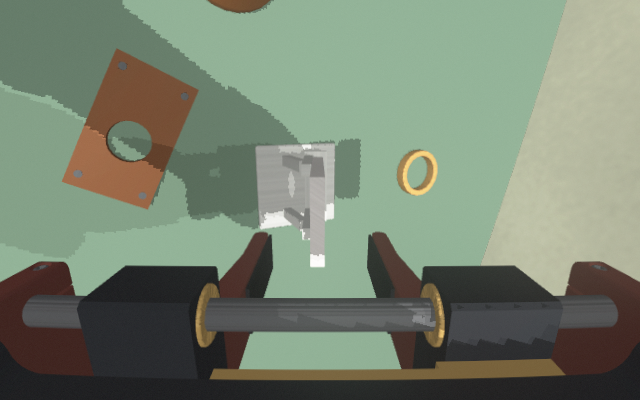

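The plate edge at (317,215) lies midway between the fingers and matches the model within 1 mm. I slide down along it and grip.

Call:
send_rows(
  steps=[
    [0.003,0.002,-0.012,0,0.003,0,0.2],
    [0.009,0.004,-0.028,0,0.003,0,0.2],
    [0.016,0.007,-0.043,0,0.003,0,0.2],
    [0.022,0.009,-0.056,0,0.003,0,0.2],
    [0.027,0.01,-0.066,0,0.003,0,0.2],
    [0.031,0.011,-0.074,0,0.003,0,0.2],
    [0.031,0.011,-0.074,0,0.003,0,0.2],
    [0.031,0.011,-0.074,0,0.003,0,0.2],
  ],
)

```text
time_s: 12.45
tcp_pos: [0.5844, -0.2034, 0.1063]
tcp_rot: [2.704, -0.001, 1.857]
ft_force: [-0.6, 0.4, 0.2]
grip_width: 0.6
finger_force: 0.0
```

Call:
send_rows(
  steps=[
    [0,0,0,0,0,0,-0.3],
    [0,0,0,0,0,0,-0.6],
    [0,0,0,0,0,0,-0.8],
    [0,0,0,0,0,0,-1],
    [0,0,0,0,0,0,-1],
    [0,0,0,0,0,0,-1],
    [0,0,0,0,0,0,-1],
  ],
  squeeze=30,
)

```text
time_s: 13.32
tcp_pos: [0.5853, -0.2029, 0.1066]
tcp_rot: [2.703, -0.0, 1.858]
ft_force: [2.8, 2.1, 2.0]
grip_width: 0.113
finger_force: 30.0
```

Call:
send_rows(
  steps=[
    [-0.004,-0.001,0.009,0,0,0,-1],
    [-0.01,-0.003,0.022,0,0,0,-1],
    [-0.016,-0.005,0.036,0,0,0,-1],
    [-0.02,-0.005,0.06,0,0,0,-1],
    [-0.02,-0.005,0.09,-0.02,0.06,0,-1],
    [-0.02,-0.005,0.12,-0.04,0.13,0,-1],
    [-0.02,-0.005,0.15,-0.06,0.21,0,-1],
    [-0.02,-0.005,0.175,-0.08,0.28,0,-1],
    [-0.02,-0.005,0.195,-0.105,0.35,0,-1],
    [-0.02,-0.005,0.205,-0.124,0.419,0,-1],
    [-0.02,-0.005,0.205,-0.124,0.419,0,-1],
    [-0.02,-0.005,0.205,-0.124,0.419,0,-1],
  ],
)

```text
time_s: 14.82
tcp_pos: [0.5632, -0.2086, 0.3096]
tcp_rot: [-3.14, -0.002, 1.857]
ft_force: [-0.2, -0.3, -1.1]
grip_width: 0.108
finger_force: 30.0
```

Call:
send_rows(
  steps=[
    [0,0.02,0,0,0,0,-1],
    [0,0.05,0,0,0,-0.03,-1],
    [0,0.095,0,0,0,-0.07,-1],
    [0,0.14,0,0,0,-0.11,-1],
    [0,0.185,0,0,0,-0.15,-1],
    [0,0.23,0,0,0,-0.19,-1],
    [0,0.275,0,0,0,-0.23,-1],
    [0,0.32,0,0,0,-0.27,-1],
    [-0.005,0.365,0,0,0,-0.31,-1],
    [-0.01,0.41,0,0,0,-0.35,-1],
    [-0.015,0.445,0,0,0,-0.39,-1],
    [-0.018,0.475,0,0,0,-0.417,-1],
  ],
)

```text
time_s: 16.32
tcp_pos: [0.5444, 0.2692, 0.3107]
tcp_rot: [-3.141, -0.001, 1.441]
ft_force: [1.2, -1.0, -1.4]
grip_width: 0.111
finger_force: 30.0
```

Call:
send_rows(
  steps=[
    [-0.001,0.02,0,0,0,0,-1],
    [-0.002,0.031,0,0,0,0,-1],
    [-0.002,0.031,0,0,0,0,-1],
    [-0.002,0.031,0,0,0,0,-1],
  ],
)

```text
time_s: 16.82
tcp_pos: [0.5449, 0.2964, 0.3108]
tcp_rot: [3.141, 0.0, 1.438]
ft_force: [0.2, -0.6, -2.3]
grip_width: 0.111
finger_force: 30.0
```

```bash
python3 - <<'E'
from h import *
p,d,i=grab('wrist'); cv2.imwrite('pics/wrist4.png',p); s=r.observe(); print(s['tcp_pos'].round(4),s['tcp_rot'].round(4),s['joint_pos'].round(2),s['grip_width'])
ax=np.array([np.cos(.13),-np.sin(.13),0]);ay=np.array([np.sin(.13),np.cos(.13),0]);c0=np.array([.543,.298,0])
for n in('wrist','top','scene'):
    p,d,i=grab(n) if n!='wrist' else (p,d,i)
    X=cloud(p,d,i)-c0;a=X@ax;b=X@ay;z=X[...,2]
    near=(abs(a)<.13)&(abs(b)<.08)
    def st(t,m):
        if m.sum()>8: print(n,t,m.sum(),'a',np.percentile(a[m],[1,50,99]).round(4),'b',np.percentile(b[m],[1,50,99]).round(4),'z',np.percentile(z[m],[1,50,99]).round(4)); return np.argwhere(m)
    st('railneg',near&(z>.041)&(z<.05)&(a<0)&(a>-.03)); st('railpos',near&(z>.041)&(z<.05)&(a>0)&(a<.03))
    st('floor',near&(z>.005)&(z<.016)&(abs(a)<.007))
    st('base',near&(z>.006)&(z<.015))
    st('dry',near&(z>.112)&(z<.13)&(a>.04))
    m=near&(z>.195)&(z<.28)&(abs(a)<.03)&(abs(b)<.045); st('held',m)
    m=near&(z>.212)&(z<.235)&(abs(a)<.03)&(abs(b)<.045); st('heldlow',m)
E
```

```text
[0.5449 0.2964 0.3109] [3.1412e+00 3.0000e-04 1.4383e+00] [-0.22  0.38 -0.51  1.59  0.19  1.22 -0.9 ] 0.11503110205686652
wrist railneg 310 a [-0.0144 -0.0112 -0.0072] b [-0.0365  0.0069  0.0384] z [0.0432 0.0451 0.0467]
wrist railpos 285 a [0.0104 0.0143 0.0172] b [-0.0362  0.0095  0.0393] z [0.0424 0.045  0.0469]
wrist floor 357 a [-0.0067  0.0001  0.0063] b [-0.0028  0.0208  0.045 ] z [0.0085 0.0105 0.0141]
wrist base 4045 a [-0.0379  0.0289  0.1103] b [-0.0446  0.0097  0.0449] z [0.0082 0.0104 0.0123]
wrist dry 656 a [0.0663 0.0707 0.0764] b [-0.0316  0.0013  0.0313] z [0.1129 0.1203 0.122 ]
wrist held 318 a [-0.0026  0.0021  0.0072] b [0.0303 0.0307 0.031 ] z [0.2166 0.2542 0.2793]
wrist heldlow 70 a [-0.0024  0.0023  0.0071] b [0.0303 0.0307 0.0309] z [0.2165 0.2252 0.2336]
top railneg 93 a [-0.0157 -0.0121 -0.0078] b [-0.0408 -0.0022  0.0383] z [0.0414 0.0458 0.0492]
top railpos 64 a [0.0083 0.0118 0.0161] b [-0.04   -0.0124  0.0305] z [0.0413 0.0456 0.0488]
top floor 180 a [-0.0058  0.0009  0.0069] b [-0.0512 -0.0002  0.0696] z [0.0053 0.0107 0.0154]
top base 1282 a [-0.0593 
[... 319 characters left out ...]
012] z [0.2131 0.2263 0.2343]
scene railneg 51 a [-0.0149 -0.0086 -0.0036] b [-0.04   -0.0017  0.0372] z [0.0416 0.0438 0.0466]
scene railpos 35 a [0.009  0.015  0.0193] b [-0.0394 -0.0153  0.0142] z [0.0411 0.0438 0.0471]
scene floor 14 a [-0.0069 -0.0008  0.0054] b [-0.0493 -0.0415 -0.0293] z [0.0056 0.009  0.0127]
scene base 298 a [-0.0364  0.0616  0.1124] b [-0.0488 -0.0349  0.0449] z [0.0064 0.0094 0.0148]
scene dry 93 a [0.0654 0.0755 0.0792] b [-0.0335 -0.0008  0.0301] z [0.1122 0.1185 0.1217]
scene held 424 a [-0.0032  0.0071  0.0111] b [-0.0348 -0.0048  0.0318] z [0.215  0.2444 0.2794]
scene heldlow 145 a [-0.001   0.0075  0.0113] b [-0.0341 -0.0053  0.0304] z [0.2141 0.2251 0.2349]
```

View pics/wrist4.png

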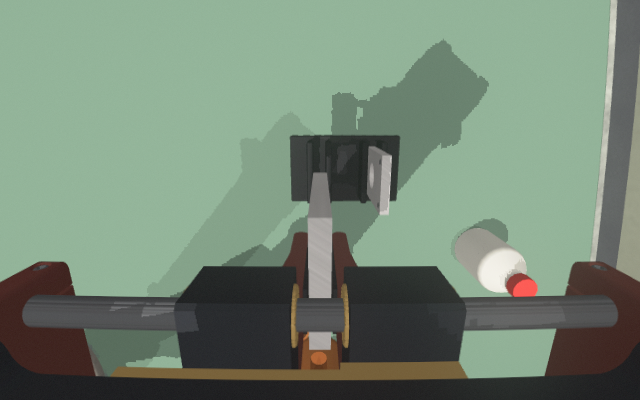

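The wrist view shows the held plate at (320,260) hanging upright above the empty slot at (318,150), 1 mm too far towards +x. The dry plate at (380,180) is clear. I correct the offset and descend.

Call:
send_rows(
  steps=[
    [-0.001,0,-0.03,0,0,0.002,-1],
    [-0.001,0,-0.07,0,0,0.002,-1],
    [-0.001,0,-0.11,0,0,0.002,-1],
    [-0.001,0,-0.14,0,0,0.002,-1],
    [-0.001,0,-0.155,0,0,0.002,-1],
    [-0.001,0,-0.165,0,0,0.002,-1],
    [-0.001,0,-0.173,0,0,0.002,-1],
    [-0.001,0,-0.18,0,0,0.002,-1],
    [-0.001,0,-0.18,0,0,0.002,-1],
  ],
)

```text
time_s: 18.1
tcp_pos: [0.5433, 0.2978, 0.1308]
tcp_rot: [3.142, -0.0, 1.442]
ft_force: [0.2, 0.1, -1.2]
grip_width: 0.113
finger_force: 30.0
```

No contact with the rails. I lower to the floor.

Call:
send_rows(
  steps=[
    [0,0,-0.007,0,0,0,-1],
    [0,0,-0.013,0,0,0,-1],
    [0,0,-0.018,0,0,0,-1],
    [0,0,-0.021,0,0,0,-1],
    [0,0,-0.023,0,0,0,-1],
    [0,0,-0.023,0,0,0,-1],
  ],
)

```text
time_s: 18.85
tcp_pos: [0.5433, 0.2978, 0.1079]
tcp_rot: [3.142, -0.0, 1.442]
ft_force: [0.5, -0.7, -1.7]
grip_width: 0.114
finger_force: 30.0
```

Call:
send_rows(
  steps=[
    [0,0,-0.001,0,0,0,-1],
    [0,0,-0.0018,0,0,0,-1],
    [0,0,-0.0018,0,0,0,-1],
  ],
)

```text
time_s: 19.23
tcp_pos: [0.5434, 0.2978, 0.1062]
tcp_rot: [3.141, -0.0, 1.442]
ft_force: [-0.4, 0.1, -1.9]
grip_width: 0.113
finger_force: 30.0
```

Call:
send_rows(
  steps=[
    [0,0,-0.0008,0,0,0,-1],
    [0,0,-0.0015,0,0,0,-1],
    [0,0,-0.0015,0,0,0,-1],
  ],
)

```text
time_s: 19.6
tcp_pos: [0.5435, 0.2979, 0.1056]
tcp_rot: [3.141, -0.0, 1.442]
ft_force: [-2.1, -1.6, 6.3]
grip_width: 0.117
finger_force: 30.0
```

On the floor. I release to about 40 mm and retreat straight up.

Call:
send_rows(
  steps=[
    [0,0,0,0,0,0,-0.7],
    [0,0,0,0,0,0,-0.4],
    [0,0,0,0,0,0,-0.1],
    [0,0,0,0,0,0,-0.1],
    [0,0,0,0,0,0,-0.1],
    [0,0,0.01,0,0,0,-0.1],
    [0,0,0.04,0,0,0,-0.1],
    [0,0,0.08,0,0,0,-0.1],
    [0,0,0.13,0,0,0,-0.1],
    [0,0,0.18,0,0,0,-0.1],
    [0,0,0.2,0,0,0,-0.1],
    [0,0,0.2,0,0,0,-0.1],
  ],
)

```text
time_s: 21.1
tcp_pos: [0.544, 0.2985, 0.3071]
tcp_rot: [3.138, -0.003, 1.442]
ft_force: [0.0, 0.2, 0.0]
grip_width: 0.452
finger_force: 0.0
```

```bash
python3 - <<'E'
from h import *
s=r.observe(); print(s['tcp_pos'].round(4),s['grip_width'],s['finger_force'])
ax=np.array([np.cos(.13),-np.sin(.13),0]);ay=np.array([np.sin(.13),np.cos(.13),0]);c0=np.array([.543,.298,0])
for n in('wrist','scene'):
    p,d,i=grab(n); cv2.imwrite(f'pics/{n}_end.png',p)
    X=cloud(p,d,i)-c0;a=X@ax;b=X@ay;z=X[...,2]
    near=(abs(a)<.035)&(abs(b)<.05)
    for lo,hi in((.05,.07),(.115,.126)):
        m=near&(z>lo)&(z<hi); print(n,m.sum(),'a',np.percentile(a[m],[1,50,99]).round(4),'b',np.percentile(b[m],[1,99]).round(4),'z',np.percentile(z[m],[1,50,99]).round(4)) if m.sum()>5 else 0
    m=(abs(a-.07)<.02)&(abs(b)<.05)&(z>.112); print('dry',np.median(a[m]).round(4))
    W=X+c0; m=(abs(W[...,0]-.5)<.03)&(abs(W[...,1]+.019)<.03)&(W[...,2]>.14); print('stop',m.sum(),W[m].mean(0).round(4) if m.sum() else '')
E
```

```text
[0.544  0.2985 0.3071] 0.45151423589503786 0.0
wrist 14 a [-0.0034  0.0012  0.0049] b [0.0322 0.0324] z [0.0523 0.0583 0.0659]
wrist 597 a [-0.0042  0.0011  0.0054] b [-0.031  0.032] z [0.1187 0.1204 0.1219]
dry 0.0731
stop 0 
scene 63 a [-0.0051  0.0042  0.0082] b [-0.0342  0.0242] z [0.0501 0.0592 0.0697]
scene 63 a [-0.0064  0.0032  0.0077] b [-0.0337  0.0315] z [0.1153 0.1188 0.1214]
dry 0.0802
stop 54 [ 0.5027 -0.0224  0.1448]
```

View pics/scene_end.png

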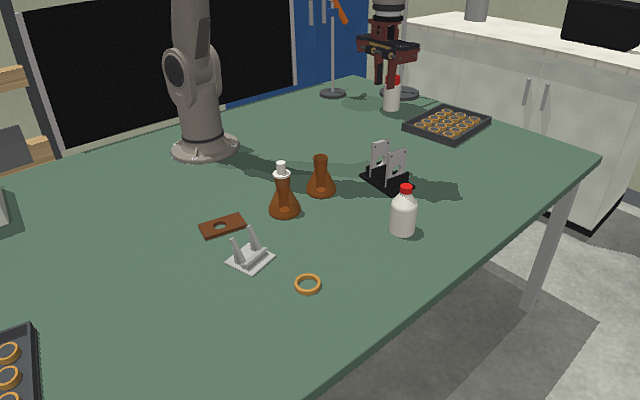

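The scene shows the stopper home in the target flask at (281,175) and both plates upright in the rack at (380,158) and (397,165). The stand is empty, the bystanders are in place, and the gripper is clear.

```bash
python3 -c "
from bench import r
print(r.hand_in())"
```

```text
the job is handed in; nothing more can be done
None
```

The job is handed in: the last images showed the stopper home in the rightmost flask and the plate upright and centred in the empty slot, with nothing else visibly disturbed; the hand-in gave no verdict.

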